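Clear the fume hood bench: sort vials, stoppers and clamp

TASK

Clear up the bench: stand the glass vial and the glass jar upright in the two-bay tray, one in each bay, put both rubber stoppers in the round dish, side by side on its floor, and lay the wooden clamp lengthways, flat in the long steel tray. Leave the wash bottle and the flask where they stand.

Things in the scene. Friction and masses are not known exactly. Their poses are not given: they have to be found in the camera images.
- vial_c (a point): the narrow sample vial: clear glass with a white screw cap, standing upright; 30 mm diameter body up to 46 mm, cap 27 mm diameter, 62 mm tall in all. The point is its centre, 31 mm above its underside; z along its axis, towards the cap.
- jar_c (a point): the wide sample jar: clear glass with a wide white cap, standing upright; 50 mm diameter (cap 51 mm, from 34 mm up), 50 mm tall. The point is its centre, 25 mm above its underside; z along its axis, towards the cap.
- stopper_big_c (a point): the big rubber stopper: solid dark taper standing on its wide end; 38 mm diameter at the foot, 32 mm at the top, 32 mm tall. The point is its centre, 16 mm above its underside; z along its axis, towards the narrow end.
- stopper_small_c (a point): the small rubber stopper: solid dark taper standing on its wide end; 27 mm diameter at the foot, 22 mm at the top, 28 mm tall. The point is its centre, 14 mm above its underside; z along its axis, towards the narrow end.
- clamp_c (a point): the wooden test-tube clamp: two light wooden bars side by side with two steel bands, rigid and shut, lying on the bench; 130 mm long, 18 mm wide, 22 mm high. The point is its centre, 11 mm above its underside; x along its length, y across, z up.
- bay_tray: the two-bay tray: grey plastic, open on top, fixed to the bench; outside 95 mm along its x, 165 mm along its y, 18 mm high, walls 4 mm, floor 4 mm thick. One divider wall, across the middle at y = 0, as high as the walls, makes two equal bays, their centres at y = +40 and -40 mm. Origin: centre of its underside, z up.
- dish: the round dish: white ceramic, open on top, fixed to the bench; outside diameter 160 mm at the rim, 20 mm high, wall 4 mm, flat floor 4 mm thick, about 148 mm across inside. Origin: centre of its underside, z up.
- long_tray: the long tray: bare steel, rectangular, without dividers, open on top, fixed to the bench; outside 95 mm along its x, 200 mm along its y (its length), 16 mm high, walls and floor 3 mm thick. Origin: centre of its underside, z up.
- wash_bottle: bystander: white plastic wash bottle with a grey bent spout, 64 mm diameter, 175 mm tall, standing loose to one side of the work. Origin: centre of its underside.
- flask: bystander: conical glass flask with a dark stopper, 76 mm diameter at the foot, 101 mm tall, standing loose to one side of the work. Origin: centre of its underside.
Not all that is in view belongs to the job. What is shaped like the part that bears stopper_big_c but purple or red is not meant.

How it is judged:
By the outcome, as a careful person would: the job done as asked, in the order asked, and still so for the second after the job is handed in, with the robot touching nothing.
It also fails if it takes over 122 s, if anything falls off the work surface, if the arm or the gripper's body presses on something with over 40 N, if the wrist force passes 120 N, or if a joint passes its speed limit or range.

ROBOT

A 7-joint arm with a two-finger parallel gripper is mounted at the origin on the work surface. World frame = base frame: x ahead of the robot, y to its left, z up, the work surface at z = 0. Lengths are in m, angles in rad, forces in N, time in s.
With the tool pointing down it reaches from about 0.4 to 0.85 m from the base axis. Payload 4.5 kg.
Tool frame: the origin (TCP) lies at the very end of the fingers, on their centre line; the grasp point (between the pads) lies behind it (r.grip_depth is the z of the grasp point in the tool frame, in m); z points along the fingers, y is the direction in which the jaws open and shut (so a half turn about z gives the same grasp; the last joint's range is limited). The gripper opens to 88 mm and grips with 3 to 60 N. Pads are 18 mm wide; open, the fingers measure 123 mm over their backs; the gripper's body (75 mm by 187 mm) begins 45 mm behind the grasp point.
Start: joints at [-1.21, 0.689, -0.195, 1.565, 0.157, 0.902, -0.215], TCP at [0.201, 0.592, 0.239] pointing down, gripper open.
Joint ranges: [-3.01, 3.01], [-0.46, 2.08], [-1.47, 1.51], [0.13, 2.56], [-1, 4.14], [0.04, 2.09], [-2.66, 2.66]. Speed limits (rad/s): [2.57, 2.57, 3.14, 3.14, 3.14, 3.14, 3.14].

INTERFACE

Orientations are given as a unit quaternion [x, y, z, w].
In Python, from plant import sensors, cams, r gives the robot as it stands. The module is installed in compiled form; this text tells all that it offers.
- The arm moves only by the tool drive_tool, never from a script. Its argument "series" is a list that holds one entry, the list of rows, each a list of 5 numbers: the shift along the world's x, y, z in mm, then the turn about the world's z in rad, then the finger opening in mm, from 0 to 88.1. A call has 1 to 10 rows; each row shifts and turns the commanded pose from where the row before left it; what a row does not reach is not made up. A row lasts 1/10 s, in which the tool goes at most 50 mm and 8.59 degrees, less where a joint would pass 70% of its speed; a pose out of reach is approached as far as the arm can. A call with a gripper value outside its range is refused whole. The fingers move at their own pace and stop on an object; "force" is the grip in N (left out, the last holds). Time passes only in rows, so rows that do not move let the fingers close. It gives the time, the measured TCP pose, the force and the opening at its end, in the units of the state.
- sensors.get_state(): the state, without advancing time (a new reading comes with each control period).
- cams.snapshot(name): name is "scene" or "top" or "wrist"; returns the picture (384x512x3 uint8, blue, green, red); there is no depth.
- cams.camera_model(name): a dict with "fx", "fy", "cx", "cy" (pixels), "camera_from_world" (4x4, takes a point from world to camera coordinates). Camera axes: x right, y down, z forward; pixel columns grow to the right and rows downward; lengths in m; the calibration is good to about 2 mm. The wrist camera is an equidistant fisheye: a pixel r from the principal point sees the ray r / f radians off the axis. A picture is of the moment at which its call begins: read the wrist's pose just before it. camera_model takes no time and is no camera call; for the wrist camera it gives the pose at the moment of the call.
- r.finish_job(): hands the job in, once; it reports no verdict.
Trained networks look in the newest picture that a camera, given by its name, has taken for a name from the list of things; names that differ only in an ending like _2 or _b are one class to them, and where a whole thing is asked for, a point or a joint stands for the part that bears it (a point fixed in the world has none). Each returns a list of dicts, best first, with "confidence" (0 to 1); they miss things now and then, are a little off and sometimes report something else, mostly with a low value. They report only what shows in the picture. A call takes as long as a camera call. They do not tell look-alikes from the thing itself.
- cams.trace(camera, name): "mask" (384x512 bool, what is visible of it) and "at" ([column, row] in pixels, amid what is visible of it).
- cams.mark_of(camera, name): "at" ([column, row] in pixels: a listed point, or the origin of a listed thing).
The state is a dict: "clock": time; "q": joint angles; "qd": joint speeds; "joint_torque": joint torques, N m; "tool_pos": TCP position; "eef_rot": TCP orientation; "contact_force": force on the tool from outside, world axes, zero at the start; "moment": the same for the moment, N m; "opening": opening from 0.0 (shut) to 1.0 (fully open).
Only numpy, scipy, OpenCV 4.12 (cv2) and the standard library are available. Lean on these libraries where they do the work, as an engineer would, in place of code of your own. Each camera call takes 0.05 s, during which the arm holds its last target.

## Working session

There is one attempt and no reset: what is moved stays moved. The work goes in short steps, Python scripts to look and compute and a tool call to move; the robot and the scene stay as the last step left them, time stands still between calls to the robot, and variables do not carry over. Pictures are saved under pics/ and viewed, and the job is handed in when it is done.

Besides the shell and the picture viewer there is one more tool, called as name(argument=value, ...) on one line, values as JSON. drive_tool: Moves the arm, as the interface text tells. Its arguments: {"type":"object","properties":{"series":{"type":"array","items":{"type":"array","items":{"type":"array","items":{"type":"number"}}}},"force":{"type":"number"}},"required":["series"]}

```bash
mkdir -p pics; ls; python3 - <<'E'
from plant import sensors,cams,r
import cv2,numpy as np
s=sensors.get_state();print(s, r.grip_depth)
for n in ("top","scene"):
    im=cams.snapshot(n);cv2.imwrite(f"pics/{n}0.png",im)
    m=cams.camera_model(n);print(n,m)
E
```

```text
pics
{'clock': 0.0, 'q': array([-1.21015838,  0.69000963, -0.19450226,  1.56636507,  0.15730896,
        0.90248569, -0.21510514]), 'qd': array([-3.44340578e-05,  4.44165206e-04,  7.51835070e-04,  4.63846374e-05,
        1.63148056e-04, -1.45268698e-07, -6.17387812e-04]), 'joint_torque': array([-2.46696627e-04, -5.27563119e+01, -1.26707599e+00, -1.53427631e+01,
       -5.26689040e-02,  6.54828415e-03,  1.65065730e-04]), 'tool_pos': array([0.20050473, 0.59128524, 0.23788813]), 'eef_rot': array([ 1.62653844e-01,  9.86682749e-01, -9.34421499e-04, -7.95531487e-05]), 'contact_force': array([ 0.65610914,  0.82972053, -0.02886604]), 'moment': array([0.018784  , 0.00257476, 0.02373921]), 'opening': 1.0057116149062342} -0.0187
top {'fx': 357.316227551425, 'fy': 357.316227551425, 'cx': 255.41190714549754, 'cy': 187.8336287585051, 'camera_from_world': array([[ 0.01702777, -0.99969736,  0.01775519, -0.0190052 ],
       [-0.98671199, -0.01967108, -0.16128389,  0.48639219],
       [ 0.16158434, -0.01477295, -0.98674833,  1.19053452],
       [ 0.        ,  0.        ,  0.        ,  1.        ]])}
scene {'fx': 477.3820326551479, 'fy': 477.3820326551479, 'cx': 255.98971478773007, 'cy': 195.82123763182838, 'camera_from_world': array([[ 0.51737991,  0.85575228,  0.00246392, -0.26865822],
       [ 0.71921781, -0.43326859, -0.54314278, -0.31681328],
       [-0.46372813,  0.28278326, -0.83963674,  1.85571624],
       [ 0.        ,  0.        ,  0.        ,  1.        ]])}
```

View pics/top0.png

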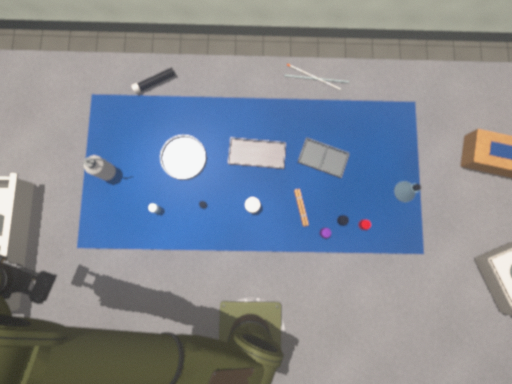

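View pics/scene0.png

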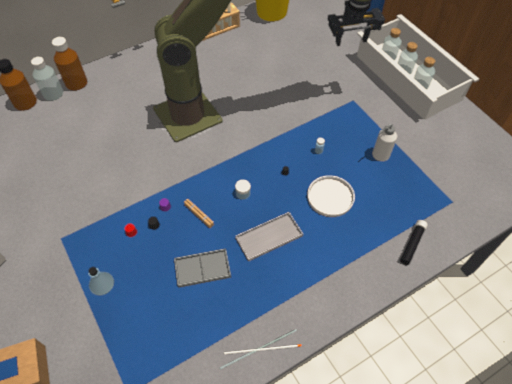

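Top view: vial (154,208), small stopper (202,204), jar (252,204), clamp (301,207), dish (183,156), long tray (257,152), bay tray (324,157). Candidates for the big stopper are black (343,220), purple (326,232) and red (365,224). Black is the one meant, since purple and red are excluded.

```bash
cat > h.py <<'E'
from plant import sensors,cams,r
import cv2,numpy as np
from scipy.spatial.transform import Rotation as R
H=dict(vial_c=.031,jar_c=.025,stopper_big_c=.016,stopper_small_c=.014,clamp_c=.011,bay_tray=0,dish=0,long_tray=0,wash_bottle=0,flask=0)
def ray(m,px,cam):
    px=np.asarray(px,float)
    u=(px[0]-m['cx'])/m['fx'];v=(px[1]-m['cy'])/m['fy']
    if cam=='wrist':
        t=np.hypot(u,v);k=np.sin(t)/t if t>1e-9 else 1
        d=np.array([u*k,v*k,np.cos(t)])
    else: d=np.array([u,v,1.])
    T=m['camera_from_world'];Rm=T[:3,:3]
    return -Rm.T@T[:3,3], Rm.T@d
def onz(m,px,cam,z):
    o,d=ray(m,px,cam);return o+d*(z-o[2])/d[2]
def proj(m,P,cam):
    T=m['camera_from_world'];p=T[:3,:3]@np.asarray(P,float)+T[:3,3]
    if cam=='wrist':
        rr=np.hypot(p[0],p[1]);t=np.arctan2(rr,p[2]);k=t/max(rr,1e-9)
        return np.array([m['cx']+m['fx']*p[0]*k,m['cy']+m['fy']*p[1]*k])
    return np.array([m['cx']+m['fx']*p[0]/p[2],m['cy']+m['fy']*p[1]/p[2]])
def yaw():
    q=sensors.get_state()['eef_rot'];y=R.from_quat(q).as_matrix()[:,1]
    return np.arctan2(y[1],y[0])
E
python3 - <<'E'
from h import *
for c in("top","scene"):
    im=cams.snapshot(c);m=cams.camera_model(c)
    for n in H:
        for d in cams.mark_of(c,n)[:3]:
            print(c,n,round(d['confidence'],2),np.round(d['at'],1),np.round(onz(m,d['at'],c,H[n])[:2]*1000,0))
    if c=="top":
        cv2.imwrite("pics/crop1.png",cv2.resize(im[180:250,280:390],None,fx=6,fy=6,interpolation=cv2.INTER_CUBIC))
print(sensors.get_state()['clock'])
E
```

```text
top vial_c 0.71 [299.8 207.3] [ 423. -164.]
top vial_c 0.54 [157.1 208.4] [410. 325.]
top jar_c 0.74 [254.6 204.2] [432.  -8.]
top stopper_big_c 0.57 [365.2 222. ] [ 378. -394.]
top stopper_big_c 0.56 [342.3 220.2] [ 383. -314.]
top stopper_big_c 0.48 [325.6 237.3] [ 323. -255.]
top stopper_small_c 0.6 [203.3 201. ] [441. 170.]
top clamp_c 0.7 [301.9 208.5] [ 421. -174.]
top bay_tray 0.67 [322.4 155.9] [ 615. -251.]
top dish 0.62 [184.9 158.4] [595. 244.]
top long_tray 0.9 [254.9 153.3] [619.  -7.]
top long_tray 0.47 [324.4 157.2] [ 610. -258.]
top wash_bottle 0.97 [106.6 169.2] [550. 520.]
top wash_bottle 0.55 [200.8 203.2] [435. 181.]
top flask 0.55 [405.4 189.9] [ 496. -548.]
scene vial_c 0.62 [321.8 143.5] [408. 347.]
scene jar_c 0.68 [239.6 186.7] [414.  -2.]
scene stopper_big_c 0.63 [129.6 233.1] [ 382. -397.]
scene stopper_big_c 0.53 [162.2 201.7] [ 327. -255.]
scene stopper_big_c 0.48 [152.9 221.1] [ 380. -314.]
scene stopper_small_c 0.62 [286.  171.6] [437. 174.]
scene clamp_c 0.74 [193.8 212. ] [ 415. -181.]
scene bay_tray 0.93 [203.4 268.1] [ 608. -247.]
scene bay_tray 0.44 [287.2 169.2] [422. 190.]
scene dish 0.62 [332.5 198.6] [607. 255.]
scene long_tray 0.95 [269.7 235.5] [618.  -7.]
scene long_tray 0.43 [198.6 212.2] [ 418. -166.]
scene wash_bottle 0.73 [150.8 220.7] [ 365. -318.]
scene wash_bottle 0.67 [382.5 154.1] [545. 527.]
scene flask 0.77 [103.2 285.2] [ 499. -538.]
1.2
```

View pics/crop1.png

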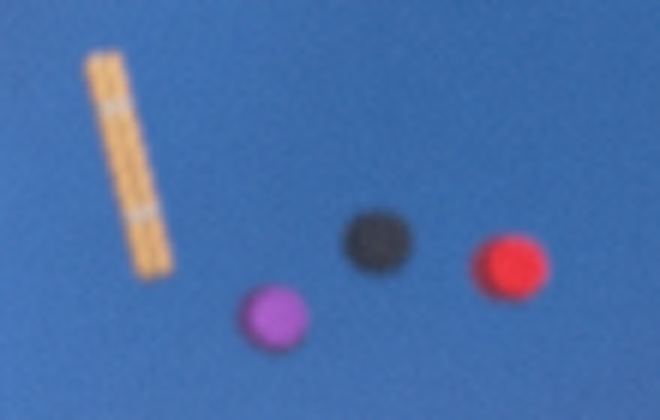

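drive_tool(series=[[[20,-25,0,0,88],[20,-25,0,0,88],[20,-25,0,0,88],[20,-25,0,0,88],[20,-25,0,0,88],[20,-25,0,0,88],[20,-25,0,0,88],[20,-25,-10,0,88],[20,-25,-10,0,88],[20,-25,-10,0,88]]])

```text
clock: 2.2
tool_pos: [0.4015, 0.3411, 0.2087]
eef_rot: [0.163, 0.987, 0.0, 0.0]
contact_force: [0.8, -0.1, -0.8]
opening: 0.998
```

```bash
python3 - <<'E'
from h import *
c='wrist'
im=cams.snapshot(c);m=cams.camera_model(c);s=sensors.get_state()
print(s['clock'],s['tool_pos'],np.degrees(yaw()),m['fx'],m['cx'],m['cy']);print(np.round(m['camera_from_world'],3))
cv2.imwrite("pics/w1.png",im)
for n in H:
    for d in cams.mark_of(c,n)[:2]:
        print(n,round(d['confidence'],2),np.round(d['at'],1),np.round(onz(m,d['at'],c,H[n])[:2]*1000,0))
E
```

```text
2.25 [0.40526246 0.33413009 0.20694813] 70.80718802301554 297.3186396354542 253.63873104714406 193.10189579503543
[[ 0.328  0.945 -0.008 -0.447]
 [ 0.898 -0.309  0.314 -0.294]
 [ 0.294 -0.11  -0.949  0.278]
 [ 0.     0.     0.     1.   ]]
vial_c 0.76 [249.2 179.7] [412. 325.]
jar_c 0.66 [ 50.4 257.6] [427. -10.]
stopper_small_c 0.74 [140.9 226.2] [429. 167.]
clamp_c 0.44 [  2.2 268.1] [ 421. -179.]
bay_tray 0.56 [234.5 304.4] [596. 236.]
dish 0.97 [238.8 302.1] [593. 244.]
wash_bottle 0.63 [399.3 218.3] [539. 502.]
wash_bottle 0.52 [235.3 301.2] [590. 239.]
```

View pics/w1.png

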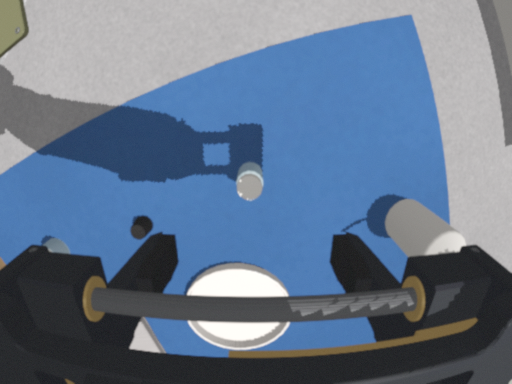

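Wrist view: vial at cap (249,186), base about (251,166); small stopper (141,226); dish (238,303). I'll fit projected silhouettes to the traced masks.

```bash
cat >> h.py <<'E'
from scipy.optimize import minimize
CYL=dict(vial_c=[(0,.015),(.046,.015),(.062,.0135)],jar_c=[(0,.025),(.034,.0255),(.05,.0255)],
 stopper_big_c=[(0,.019),(.032,.016)],stopper_small_c=[(0,.0135),(.028,.011)],dish=[(0,.07),(.02,.08)],wash_bottle=[(0,.032),(.12,.032)],flask=[(0,.038),(.1,.012)])
BOX=dict(clamp_c=(.130,.018,.022),bay_tray=(.095,.165,.018),long_tray=(.095,.2,.016))
def pts(n,x,y,a=0,z0=0):
    if n in CYL:
        t=np.linspace(0,2*np.pi,40,endpoint=False)
        return np.concatenate([np.c_[x+rr*np.cos(t),y+rr*np.sin(t),0*t+z+z0] for z,rr in CYL[n]])
    L,W,h=BOX[n];g=np.linspace(-.5,.5,12)
    P=[(s*L/2,k*W,z) for s in(-1,1) for k in g for z in(0,h)]+[(k*L,s*W/2,z) for s in(-1,1) for k in g for z in(0,h)]
    P=np.array(P);c,s=np.cos(a),np.sin(a)
    return np.c_[x+c*P[:,0]-s*P[:,1],y+s*P[:,0]+c*P[:,1],P[:,2]+z0]
def hull(m,n,p,cam,z0,sc=1):
    q=np.array([proj(m,P,cam) for P in pts(n,p[0],p[1],p[2] if len(p)>2 else 0,z0)])
    return cv2.convexHull(q.astype(np.float32))[:,0]
def fit(m,mask,n,p0,cam,z0=0):
    # IoU on supersampled crop
    ys,xs=np.where(mask);S=6
    x0,y0=xs.min()-12,ys.min()-12;w,h=xs.max()-x0+13,ys.max()-y0+13
    M=np.zeros((h,w),np.uint8);M[ys-y0,xs-x0]=1
    M=cv2.resize(M,None,fx=S,fy=S,interpolation=cv2.INTER_NEAREST)
    def cost(p):
        q=((hull(m,n,p,cam,z0)-[x0-.5,y0-.5])*S*16).round().astype(np.int32)
        A=np.zeros_like(M);cv2.fillConvexPoly(A,q.reshape(-1,1,2),1,shift=4)
        return 1-(A&M).sum()/(A|M).sum()
    p0=np.array(p0,float);d=len(p0)
    st=np.array([.012,.012,.15])[:d]
    sim=np.vstack([p0]+[p0+st*np.eye(d)[i] for i in range(d)])
    best=minimize(cost,p0,method='Nelder-Mead',options=dict(initial_simplex=sim,xatol=1e-5,fatol=1e-5,maxiter=200))
    best=minimize(cost,best.x,method='Nelder-Mead',options=dict(initial_simplex=best.x+(sim-p0)*.4,xatol=1e-5,fatol=1e-5,maxiter=200))
    return best.x,1-best.fun
def find(c,n,p0,z0=0,maxd=.06):
    m=cams.camera_model(c);out=[]
    for d in cams.trace(c,n):
        q=onz(m,d['at'],c,H[n]+z0)[:2]
        if d['mask'].sum()<20 or np.hypot(*(q-np.array(p0[:2])))>maxd: continue
        x,i=fit(m,d['mask'],n,list(q)+list(p0[2:]),c,z0);out.append((x,i))
        print(c,n,'conf %.2f'%d['confidence'],'at',np.round(d['at'],0),'fit mm',np.round(x[:2]*1000,1),'yaw',np.round(np.degrees(x[2:]),1),'iou %.3f'%i)
    return out
E
python3 - <<'E'
from h import *
cams.snapshot('wrist')
for n,p in dict(vial_c=(.408,.34),stopper_small_c=(.435,.172),dish=(.6,.248)).items(): find('wrist',n,p)
for c in('top','scene'):
    cams.snapshot(c)
    for n,p in dict(vial_c=(.408,.34),jar_c=(.423,-.005),stopper_big_c=(.381,-.314),stopper_small_c=(.435,.172),dish=(.6,.248),clamp_c=(.418,-.177,.2),bay_tray=(.61,-.25,-.3),long_tray=(.618,-.007,0.)).items(): find(c,n,p)
E
```

```text
wrist vial_c conf 0.83 at [244. 183.] fit mm [408.6 333.6] yaw [] iou 0.916
wrist stopper_small_c conf 0.66 at [141. 228.] fit mm [427.9 173.2] yaw [] iou 0.921
wrist dish conf 0.55 at [236. 296.] fit mm [591.6 251.7] yaw [] iou 0.573
top jar_c conf 0.53 at [251. 205.] fit mm [430.7   1.1] yaw [] iou 0.935
top stopper_big_c conf 0.52 at [342. 219.] fit mm [ 386.6 -315.2] yaw [] iou 0.911
top stopper_small_c conf 0.49 at [203. 204.] fit mm [432.1 174.7] yaw [] iou 0.871
top dish conf 0.85 at [184. 158.] fit mm [598.9 248.7] yaw [] iou 0.967
top clamp_c conf 0.67 at [301. 208.] fit mm [ 426.8 -169.9] yaw [14.2] iou 0.872
top bay_tray conf 0.89 at [324. 154.] fit mm [ 607.9 -252. ] yaw [-19.8] iou 0.895
top long_tray conf 0.63 at [256. 154.] fit mm [621.3 -12.2] yaw [-4.3] iou 0.964
scene vial_c conf 0.53 at [319. 143.] fit mm [406.5 335.7] yaw [] iou 0.857
scene jar_c conf 0.81 at [244. 186.] fit mm [4.26e+02 3.00e-01] yaw [] iou 0.955
scene stopper_small_c conf 0.40 at [284. 172.] fit mm [428.2 173. ] yaw [] iou 0.883
scene dish conf 0.63 at [330. 198.] fit mm [599.2 246.4] yaw [] iou 0.932
scene clamp_c conf 0.83 at [197. 213.] fit mm [ 420.5 -171.2] yaw [13.7] iou 0.819
scene bay_tray conf 0.71 at [203. 268.] fit mm [ 604.9 -252.3] yaw [-18.6] iou 0.929
scene long_tray conf 0.93 at [268. 234.] fit mm [617.3 -11.8] yaw [-3.9] iou 0.966
```

Measurements agree: vial (408,334.5), jar (427,0), big stopper (385,-315), small stopper (429,173), clamp (423,-171) at 14°, dish (599,248), bay tray (606.5,-252) at -19°, long tray (619,-12) at -4°. Next is the vial grasp.

drive_tool(series=[[[2,0,-35,0,70],[1,0,-40,0,70],[0,0,-40,0,70],[0,0,-35,0,70],[0,0,-25,0,70],[0,0,-11,0,70],[0,0,0,0,70],[0,0,0,0,25],[0,0,0,0,25],[0,0,0,0,25]]], force=15)

```text
clock: 4.85
tool_pos: [0.4043, 0.3425, 0.024]
eef_rot: [0.163, 0.987, 0.001, 0.001]
contact_force: [0.0, -0.1, 0.2]
opening: 0.547
```

drive_tool(series=[[[2,-4,0,0,60],[2,-4,0,0,60],[0,0,0,0,60],[0,0,0,0,25],[0,0,0,0,25],[0,0,0,0,25],[0,0,0,0,25],[0,0,0,0,25]]])

```text
clock: 5.65
tool_pos: [0.4075, 0.3341, 0.0227]
eef_rot: [0.163, 0.987, 0.0, -0.0]
contact_force: [0.9, 0.1, -0.7]
opening: 0.336
```

```bash
python3 - <<'E'
from h import *
im=cams.snapshot('wrist');cv2.imwrite("pics/w2.png",im)
s=sensors.get_state();print(s['tool_pos'],s['opening'],s['contact_force'])
E
```

```text
[0.40752665 0.33408732 0.02271077] 0.33525980177252523 [-0.493402   -0.21949721 -0.72715197]
```

View pics/w2.png

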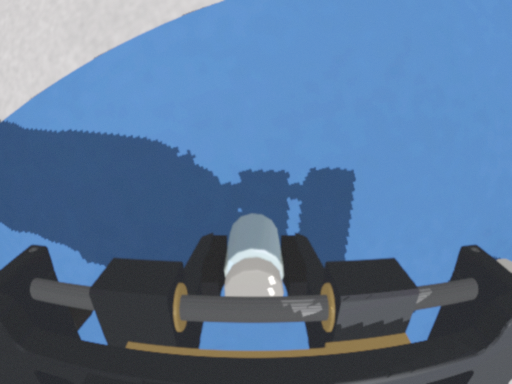

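Vial gripped: opening 29.5 mm, and (253,260) shows it between the pads. Lifting and carrying.

drive_tool(series=[[[0,0,15,0,25],[0,0,35,0,25],[0,0,40,0,25],[6,-16,20,0,25],[12,-31,0,0,25],[15,-39,0,0,25],[15,-39,0,0,25],[15,-39,0,0,25],[15,-39,0,0,25],[15,-39,0,0,25]]], force=22)

```text
clock: 6.7
tool_pos: [0.5009, 0.0903, 0.1327]
eef_rot: [0.163, 0.987, -0.0, -0.0]
contact_force: [0.3, 1.4, -1.3]
opening: 0.333
```

drive_tool(series=[[[15,-39,0,0,25],[15,-39,0,0,25],[15,-39,0,0,25],[15,-39,0,0,25],[15,-39,0,0,25],[15,-39,0,0,25],[15,-39,0,0,25],[11,-33,0,0,25],[2,0,0,0,25],[0,0,0,0,25]]])

```text
clock: 7.7
tool_pos: [0.6182, -0.2148, 0.1322]
eef_rot: [0.164, 0.987, 0.0, -0.0]
contact_force: [0.2, 0.9, -0.5]
opening: 0.333
```

```bash
python3 - <<'E'
from h import *
im=cams.snapshot('wrist');cv2.imwrite("pics/w3.png",im)
s=sensors.get_state();print(s['tool_pos'],np.degrees(yaw()),s['opening'],s['contact_force'])
find('wrist','bay_tray',(.606,-.252,-.33))
find('wrist','stopper_big_c',(.385,-.315))
find('wrist','clamp_c',(.423,-.171,.24))
find('wrist','long_tray',(.619,-.012,-.07))
E
```

```text
[ 0.6181668  -0.21298222  0.13233585] 71.30307616607621 0.3328057743506232 [ 0.28948818  0.85655405 -1.08765975]
wrist bay_tray conf 0.91 at [212. 184.] fit mm [ 605.1 -249.6] yaw [-18.9] iou 0.934
wrist stopper_big_c conf 0.70 at [80. 12.] fit mm [ 382.6 -315.5] yaw [] iou 0.649
wrist clamp_c conf 0.64 at [259.  14.] fit mm [ 471.9 -157. ] yaw [7.6] iou 0.500
wrist long_tray conf 0.66 at [424. 131.] fit mm [616.7  -8.9] yaw [-3.7] iou 0.985
```

View pics/w3.png

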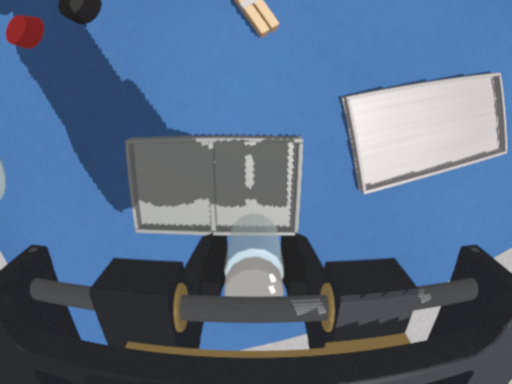

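The vial hangs over the right-hand bay in the wrist view (bays at 172,185 and 257,185), and the tray fit puts that bay's centre at (618,-213). Lowering.

drive_tool(series=[[[0,0,-25,0,25],[0,0,-35,0,25],[0,0,-25,0,25],[0,0,-10,0,25],[0,0,-5,0,25],[0,0,-4,0,25],[0,0,-1,0,25],[0,0,0,0,25]]])

```text
clock: 8.75
tool_pos: [0.6193, -0.2142, 0.0287]
eef_rot: [0.163, 0.987, -0.0, 0.001]
contact_force: [0.4, 0.2, 0.4]
opening: 0.331
```

drive_tool(series=[[[0,0,-1,0,25],[0,0,-1,0,25],[0,0,0,0,25]]])

```text
clock: 9.05
tool_pos: [0.6191, -0.2142, 0.0267]
eef_rot: [0.163, 0.987, -0.0, 0.001]
contact_force: [-0.8, -0.8, 4.0]
opening: 0.336
```

drive_tool(series=[[[0,0,0,0,50],[0,0,0,0,50],[0,0,0,0,50],[0,0,30,0,60],[0,0,50,0,70],[0,0,40,0,70],[0,0,0,0,70]]])

```text
clock: 9.75
tool_pos: [0.6226, -0.2146, 0.1517]
eef_rot: [0.163, 0.987, -0.0, 0.006]
contact_force: [1.1, -0.1, 0.2]
opening: 0.792
```

```bash
python3 - <<'E'
from h import *
im=cams.snapshot('wrist');cv2.imwrite("pics/w4.png",im)
s=sensors.get_state();print(s['tool_pos'])
find('wrist','vial_c',(.618,-.213),z0=.004)
E
```

```text
[ 0.62060577 -0.21446078  0.14869908]
wrist vial_c conf 0.74 at [249. 188.] fit mm [ 616.3 -214.2] yaw [] iou 0.934
```

View pics/w4.png

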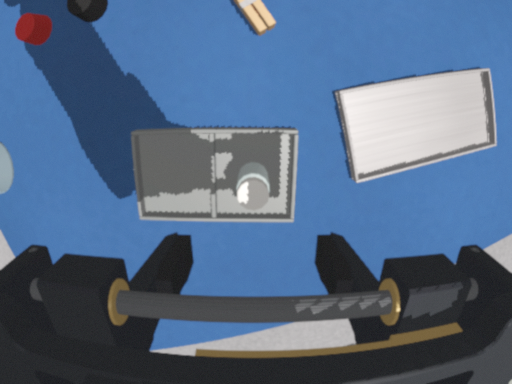

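The vial stands upright in the right bay, pixel (253,188). Next is the jar.

drive_tool(series=[[[-14,16,10,0,80],[-28,31,20,0,88],[-30,34,20,0,88],[-30,34,0,0,88],[-30,34,0,0,88],[-30,34,0,0,88],[-20,22,0,0,88],[-9,10,0,0,88],[0,0,0,0,88],[0,0,0,0,88]]])

```text
clock: 10.85
tool_pos: [0.4286, 0.0, 0.1953]
eef_rot: [0.163, 0.987, -0.0, 0.0]
contact_force: [0.8, -0.5, -0.4]
opening: 1.002
```

```bash
python3 - <<'E'
from h import *
im=cams.snapshot('wrist');cv2.imwrite("pics/w5.png",im)
s=sensors.get_state();print(s['tool_pos'],np.degrees(yaw()))
find('wrist','jar_c',(.428,.0))
find('wrist','clamp_c',(.423,-.171,.24))
find('wrist','stopper_small_c',(.429,.173))
find('wrist','long_tray',(.619,-.012,-.07))
E
```

```text
[ 4.28854219e-01 -2.72530348e-04  1.95336694e-01] 71.14213172540589
wrist jar_c conf 0.72 at [252. 177.] fit mm [426.7  -0. ] yaw [] iou 0.969
wrist clamp_c conf 0.94 at [120. 204.] fit mm [ 423.2 -172. ] yaw [13.6] iou 0.763
wrist stopper_small_c conf 0.69 at [392. 128.] fit mm [429.  174.1] yaw [] iou 0.897
wrist long_tray conf 0.56 at [280. 285.] fit mm [616.8 -39. ] yaw [-2.5] iou 0.465
```

View pics/w5.png

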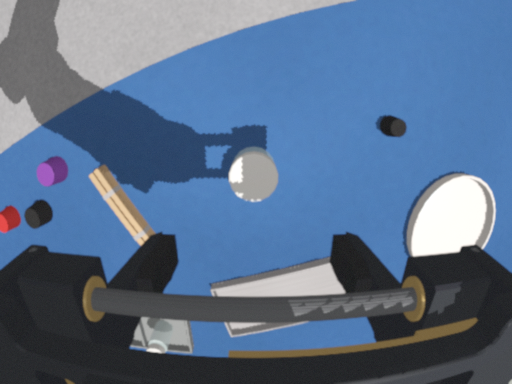

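The jar is centred under the gripper at (252,177), fit (427,0). Descending to TCP z of about 23 mm and gripping at the cap.

drive_tool(series=[[[-2,0,-25,0,80],[0,0,-40,0,80],[0,0,-45,0,80],[0,0,-35,0,80],[0,0,-19,0,80],[0,0,-8,0,80],[0,0,0,0,45],[0,0,0,0,45],[0,0,0,0,45],[0,0,0,0,45]]], force=22)

```text
clock: 12.1
tool_pos: [0.4313, -0.0012, 0.0472]
eef_rot: [0.163, 0.987, -0.003, 0.001]
contact_force: [0.0, 0.5, 0.6]
opening: 0.568
```

drive_tool(series=[[[0,0,0,0,45],[0,0,0,0,45]]])

```text
clock: 12.3
tool_pos: [0.4313, -0.0012, 0.0472]
eef_rot: [0.163, 0.987, -0.003, 0.001]
contact_force: [0.0, -0.5, 2.9]
opening: 0.56
```

```bash
python3 - <<'E'
from h import *
s=sensors.get_state();print(s['q'],s['tool_pos'],s['opening'])
E
```

```text
[-0.08045601  0.85008575 -0.0454036   2.27571395  1.19159004  0.04338415
 -0.05860944] [ 0.43134141 -0.00122549  0.04717593] 0.559990185002592
```

drive_tool(series=[[[0,0,0,0,75],[0,0,0,0,75],[0,0,0,0,75],[-2,0,-4,0,75],[0,0,-4,0,75],[0,0,0,0,75]]])

```text
clock: 12.9
tool_pos: [0.4296, -0.0013, 0.0402]
eef_rot: [0.162, 0.987, -0.003, 0.0]
contact_force: [0.0, 0.2, -0.6]
opening: 0.852
```

```bash
python3 - <<'E'
from h import *
s=sensors.get_state();print(s['q'],s['tool_pos'],s['opening'])
E
```

```text
[-0.07936647  0.86633944 -0.04780118  2.28020599  1.6344895   0.04314991
 -0.49973249] [ 0.42956131 -0.00126473  0.04017008] 0.8518918850189782
```

Joint 6 sits at its lower limit here because of the wrist singularity, so joints 5 and 7 need time to swing. Continuing in small steps.

drive_tool(series=[[[0,0,-3,0,75],[0,0,-3,0,75],[0,0,-3,0,75],[0,0,-3,0,75],[-1,0,-3,0,75],[-1,0,-2,0,75],[0,0,0,0,75]]])

```text
clock: 13.6
tool_pos: [0.4273, -0.0014, 0.0232]
eef_rot: [0.163, 0.987, -0.003, -0.0]
contact_force: [0.6, -0.1, -0.6]
opening: 0.854
```

```bash
python3 - <<'E'
from h import *
s=sensors.get_state();print(s['q'],s['tool_pos'],np.degrees(yaw()),s['opening'],s['clock'])
E
```

```text
[ 0.03706117  0.90959126 -0.23702336  2.28137204  1.74165257  0.19561903
 -0.61224144] [ 0.42731997 -0.001435    0.02321549] 71.23149577047423 0.8536804774675387 13.6
```

Good: TCP at (427,-1,23). Closing.

drive_tool(series=[[[0,0,0,0,45],[0,0,0,0,45],[0,0,0,0,45],[0,0,0,0,45],[0,0,0,0,45],[0,0,0,0,45]]], force=25)

```text
clock: 14.2
tool_pos: [0.4279, -0.0012, 0.0236]
eef_rot: [0.163, 0.987, -0.003, 0.001]
contact_force: [-0.1, 0.8, 0.3]
opening: 0.569
```

drive_tool(series=[[[0,0,10,0,45],[0,0,15,0,45],[0,0,20,0,45],[0,0,25,0,45],[5,0,25,0,45],[10,0,15,0,45],[0,0,0,0,45]]])

```text
clock: 14.9
tool_pos: [0.4441, -0.0029, 0.1201]
eef_rot: [0.164, 0.986, -0.005, 0.001]
contact_force: [0.8, -0.2, -1.8]
opening: 0.563
```

```bash
python3 - <<'E'
from h import *
s=sensors.get_state();print(s['q'],s['tool_pos'],np.degrees(yaw()),s['opening'],s['clock'])
im=cams.snapshot('wrist');cv2.imwrite("pics/w6.png",im)
E
```

```text
[ 0.21816554  0.72900314 -0.51810157  2.19367062  0.90281968  0.4470455
  0.20551475] [ 0.44405752 -0.00286951  0.12010436] 71.13479407067405 0.5626102625734044 14.9
```

View pics/w6.png

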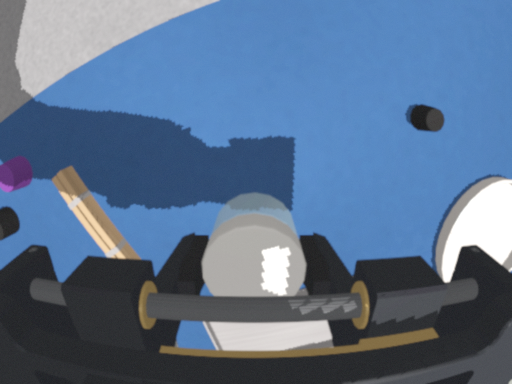

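Jar held: opening 50 mm, cap at (253,255). Carrying to the empty bay at (592,-288).

drive_tool(series=[[[8,-15,10,0,45],[16,-30,10,0,45],[18,-35,0,0,45],[18,-35,0,0,45],[18,-35,0,0,45],[18,-35,0,0,45],[18,-35,0,0,45],[18,-35,0,0,45],[12,-22,0,0,45],[4,-8,0,0,45]]])

```text
clock: 15.95
tool_pos: [0.5891, -0.291, 0.136]
eef_rot: [0.165, 0.986, -0.007, -0.002]
contact_force: [-1.1, 0.5, -1.1]
opening: 0.567
```

drive_tool(series=[[[0,0,0,0,45],[0,0,0,0,45]]])

```text
clock: 16.15
tool_pos: [0.5891, -0.2856, 0.1378]
eef_rot: [0.161, 0.987, -0.006, -0.002]
contact_force: [-0.1, 0.3, -0.8]
opening: 0.568
```

```bash
python3 - <<'E'
from h import *
s=sensors.get_state();print(s['q'],s['tool_pos'],np.degrees(yaw()),s['opening'],s['clock'])
im=cams.snapshot('wrist');cv2.imwrite("pics/w7.png",im)
find('wrist','bay_tray',(.606,-.252,-.33))
find('wrist','stopper_big_c',(.385,-.315))
E
```

```text
[ 0.72698592  0.93148464 -0.69810288  1.53901836  0.70850435  0.94042215
  1.03988968] [ 0.5891002  -0.285563    0.13781022] 71.41322890976902 0.5678730601108856 16.15
wrist bay_tray conf 0.72 at [297. 176.] fit mm [ 604.9 -251.7] yaw [-19.5] iou 0.713
wrist stopper_big_c conf 0.77 at [157.   8.] fit mm [ 381.6 -316.8] yaw [] iou 0.486
```

View pics/w7.png

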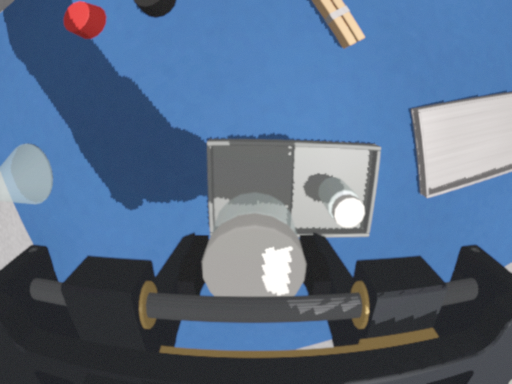

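drive_tool(series=[[[3,-3,-20,0,45],[0,0,-35,0,45],[0,0,-25,0,45],[0,0,-15,0,45],[0,0,-7,0,45],[0,0,-3,0,45],[0,0,-2,0,45],[0,0,0,0,45]]])

```text
clock: 17.1
tool_pos: [0.5935, -0.2911, 0.0325]
eef_rot: [0.163, 0.987, -0.006, -0.0]
contact_force: [-0.9, 0.1, -1.2]
opening: 0.567
```

drive_tool(series=[[[0,2,-2,0,45],[0,0,-1,0,45],[0,0,-1,0,45],[0,0,-1,0,45],[0,0,0,0,45]]])

```text
clock: 17.6
tool_pos: [0.5932, -0.289, 0.0278]
eef_rot: [0.163, 0.987, -0.006, -0.0]
contact_force: [-1.5, 0.8, 6.1]
opening: 0.572
```

Touched down (6 N). Releasing.

drive_tool(series=[[[0,0,0,0,68],[0,0,0,0,68],[0,0,0,0,68],[0,0,20,0,68],[0,0,45,0,68],[0,0,45,0,68],[0,0,10,0,68],[0,0,0,0,68]]])

```text
clock: 18.4
tool_pos: [0.5946, -0.2892, 0.1501]
eef_rot: [0.163, 0.987, -0.006, 0.002]
contact_force: [-0.2, 0.2, -1.1]
opening: 0.77
```

```bash
python3 - <<'E'
from h import *
im=cams.snapshot('wrist');cv2.imwrite("pics/w8.png",im)
s=sensors.get_state();print(s['tool_pos'],s['clock'])
find('wrist','vial_c',(.618,-.213),z0=.004)
find('wrist','jar_c',(.592,-.288),z0=.004)
find('wrist','bay_tray',(.606,-.252,-.33))
find('wrist','stopper_big_c',(.385,-.315))
E
```

```text
[ 0.59312509 -0.28917618  0.14785556] 18.45
wrist vial_c conf 0.91 at [336. 191.] fit mm [ 617.  -214.8] yaw [] iou 0.931
wrist jar_c conf 0.94 at [254. 185.] fit mm [ 587.1 -288.2] yaw [] iou 0.948
wrist bay_tray conf 0.87 at [300. 169.] fit mm [ 600.5 -251.4] yaw [-19.1] iou 0.678
wrist bay_tray conf 0.23 at [254. 186.] fit mm [ 613.1 -295.6] yaw [-17.2] iou 0.477
wrist stopper_big_c conf 0.94 at [158.   5.] fit mm [ 404.4 -318.3] yaw [] iou 0.301
```

View pics/w8.png

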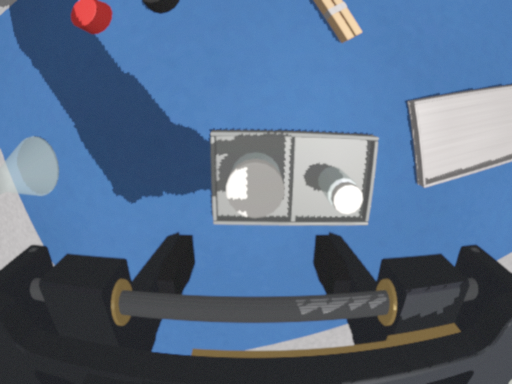

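Both stand in the bays: jar (254,185), vial (345,195). Now the big black stopper.

drive_tool(series=[[[-15,-2,15,0,60],[-28,-4,10,0,60],[-30,-4,0,0,60],[-30,-4,0,0,60],[-30,-4,0,0,60],[-30,-4,0,0,60],[-26,-4,0,0,60],[-13,0,0,0,60],[-6,0,0,0,60],[0,0,0,0,60]]])

```text
clock: 19.65
tool_pos: [0.3851, -0.3147, 0.1715]
eef_rot: [0.163, 0.987, -0.006, -0.001]
contact_force: [1.1, -0.0, -0.4]
opening: 0.682
```

```bash
python3 - <<'E'
from h import *
im=cams.snapshot('wrist');cv2.imwrite("pics/w9.png",im)
s=sensors.get_state();print(s['tool_pos'],s['q'],np.degrees(yaw()),s['clock'])
find('wrist','stopper_big_c',(.385,-.315),maxd=.12)
find('wrist','clamp_c',(.423,-.171,.24))
E
```

```text
[ 0.38607992 -0.31462196  0.17167033] [ 1.02473118  0.71684365 -0.7256057   1.99960181  0.75245763  0.71083947
  1.06393623] 71.29326845829132 19.7
wrist stopper_big_c conf 0.94 at [297. 115.] fit mm [ 337.6 -254. ] yaw [] iou 0.935
wrist stopper_big_c conf 0.66 at [252. 175.] fit mm [ 383.5 -316.3] yaw [] iou 0.938
wrist stopper_big_c conf 0.56 at [182. 185.] fit mm [ 369.6 -391.7] yaw [] iou 0.927
wrist clamp_c conf 0.56 at [385. 161.] fit mm [ 424.7 -170.3] yaw [14.3] iou 0.920
```

View pics/w9.png

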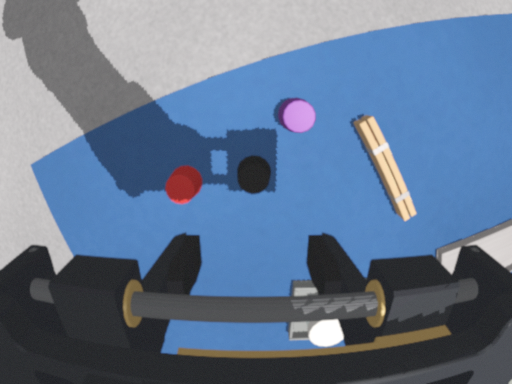

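Candidates: black (254,175), red (183,184), purple (298,115). Black is meant, and it is directly under the gripper. Descending.

drive_tool(series=[[[-2,-1,-25,0,56],[0,0,-40,0,56],[0,0,-40,0,56],[0,0,-30,0,56],[0,0,-18,0,56],[0,0,-8,0,56],[0,0,-4,0,56],[0,0,0,0,56]]])

```text
clock: 20.6
tool_pos: [0.3837, -0.3159, 0.0069]
eef_rot: [0.163, 0.987, -0.006, -0.0]
contact_force: [0.2, 0.6, 0.1]
opening: 0.634
```

drive_tool(series=[[[0,0,-1,0,28],[0,0,0,0,28],[0,0,0,0,28],[0,0,0,0,28],[0,0,0,0,28]]], force=25)

```text
clock: 21.1
tool_pos: [0.3832, -0.3163, 0.0062]
eef_rot: [0.163, 0.987, -0.006, -0.0]
contact_force: [0.9, -0.6, 5.5]
opening: 0.399
```

drive_tool(series=[[[0,0,10,0,28],[0,0,30,0,28],[0,0,40,0,28],[0,0,40,0,28],[0,0,20,0,28],[0,0,0,0,28]]])

```text
clock: 21.7
tool_pos: [0.3842, -0.3167, 0.1481]
eef_rot: [0.163, 0.987, -0.007, 0.002]
contact_force: [0.6, -0.7, -0.3]
opening: 0.395
```

```bash
python3 - <<'E'
from h import *
im=cams.snapshot('wrist');cv2.imwrite("pics/w10.png",im)
s=sensors.get_state();print(s['tool_pos'],s['opening'],s['q'],s['clock'])
E
```

```text
[ 0.38316918 -0.31643515  0.14646189] 0.397629863477829 [ 0.99808326  0.74868185 -0.67382963  2.0256514   0.80627057  0.64854422
  1.02050938] 21.75
```

View pics/w10.png

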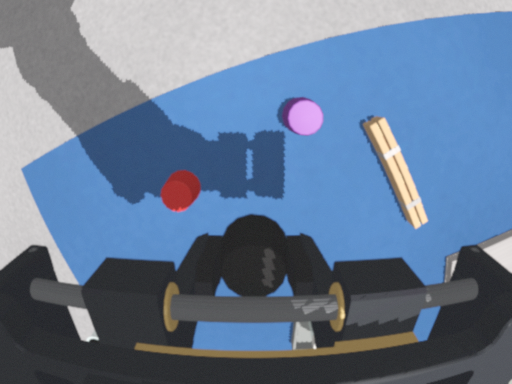

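Stopper held at (254,255), opening 35 mm. I'll offset the two stoppers across the jaw direction so the fingers clear: big at (629,238), small at (569,258).

drive_tool(series=[[[8,16,0,0,28],[14,31,0,0,28],[17,38,0,0,28],[17,38,0,0,28],[17,38,0,0,28],[17,38,0,0,28],[17,38,0,0,28],[17,38,0,0,28],[17,38,0,0,28],[17,38,0,0,28]]])

```text
clock: 22.75
tool_pos: [0.5403, 0.0363, 0.1438]
eef_rot: [0.163, 0.987, -0.007, -0.002]
contact_force: [0.8, -0.6, -0.4]
opening: 0.397
```

drive_tool(series=[[[17,38,0,0,28],[17,38,0,0,28],[17,38,0,0,28],[17,38,0,0,28],[17,38,0,0,28],[12,28,0,0,28],[6,12,0,0,28],[0,0,0,0,28],[0,0,0,0,28]]])

```text
clock: 23.65
tool_pos: [0.643, 0.2638, 0.1437]
eef_rot: [0.163, 0.987, -0.008, -0.002]
contact_force: [0.2, -0.3, -0.2]
opening: 0.396
```

```bash
python3 - <<'E'
from h import *
im=cams.snapshot('wrist');cv2.imwrite("pics/w11.png",im)
s=sensors.get_state();print(s['tool_pos'],s['opening'],np.degrees(yaw()),s['clock'])
find('wrist','dish',(.6,.248))
E
```

```text
[0.64328568 0.26305964 0.14408756] 0.3975697516428136 71.21710323393737 23.7
```

View pics/w11.png

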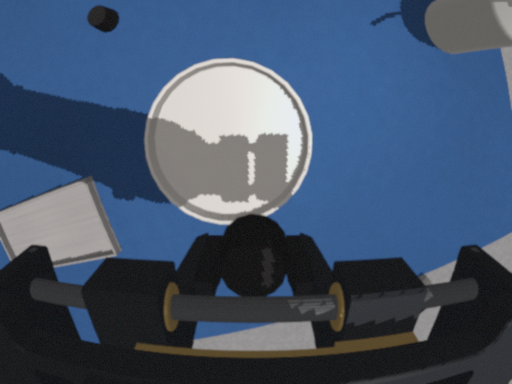

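Overshot by (14,25) mm. Correcting, then lowering.

drive_tool(series=[[[-7,-13,0,0,28],[-7,-12,-25,0,28],[0,0,-40,0,28],[0,0,-30,0,28],[0,0,-20,0,28],[0,0,-8,0,28],[0,0,-4,0,28],[0,0,-2,0,28],[0,0,0,0,28]]])

```text
clock: 24.65
tool_pos: [0.6306, 0.2405, 0.0178]
eef_rot: [0.163, 0.987, -0.005, -0.0]
contact_force: [-0.0, -0.2, -0.1]
opening: 0.396
```

drive_tool(series=[[[0,-1,-3,0,28],[0,0,-2,0,28],[0,0,-1,0,28],[0,0,-1,0,28],[0,0,0,0,28]]])

```text
clock: 25.15
tool_pos: [0.63, 0.239, 0.0103]
eef_rot: [0.163, 0.987, -0.006, -0.001]
contact_force: [-1.1, -0.6, 4.1]
opening: 0.395
```

Contact. Releasing and moving towards the small stopper at (429,173).

drive_tool(series=[[[0,0,0,0,54],[0,0,0,0,54],[0,0,0,0,54],[0,0,20,0,54],[0,0,45,0,54],[0,0,45,0,54],[0,0,20,0,54],[0,0,0,0,54]]])

```text
clock: 25.95
tool_pos: [0.6321, 0.2409, 0.1451]
eef_rot: [0.163, 0.987, -0.003, 0.002]
contact_force: [-0.1, 0.2, -0.4]
opening: 0.615
```

```bash
python3 - <<'E'
from h import *
im=cams.snapshot('wrist');cv2.imwrite("pics/w12.png",im)
s=sensors.get_state();print(s['tool_pos'],s['opening'],np.degrees(yaw()),s['clock'])
find('wrist','dish',(.6,.248))
find('wrist','stopper_big_c',(.63,.24),z0=.004)
find('wrist','stopper_small_c',(.429,.173))
E
```

```text
[0.63090047 0.23975607 0.14241011] 0.6124807131453515 71.2496919691486 26.0
wrist dish conf 0.83 at [251. 138.] fit mm [594.7 248.1] yaw [] iou 0.913
wrist stopper_big_c conf 0.91 at [251. 183.] fit mm [624.9 237. ] yaw [] iou 0.916
wrist stopper_small_c conf 0.67 at [122.  18.] fit mm [425.2 171.8] yaw [] iou 0.872
```

View pics/w12.png

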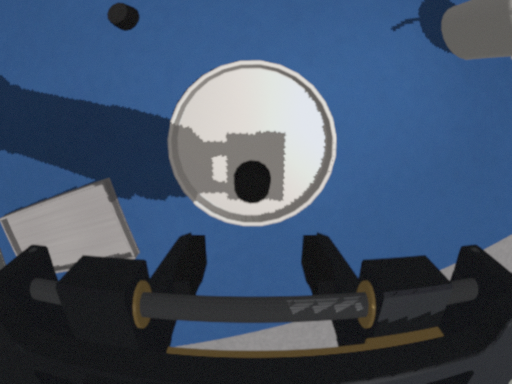

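The big stopper stands on the dish floor at (252,182).

drive_tool(series=[[[-13,-4,10,0,54],[-27,-9,10,0,54],[-30,-10,10,0,54],[-30,-10,0,0,54],[-30,-10,0,0,54],[-30,-10,0,0,54],[-26,-9,0,0,54],[-15,-5,0,0,54],[0,0,0,0,54],[0,0,0,0,54]]])

```text
clock: 27.15
tool_pos: [0.4294, 0.1722, 0.1692]
eef_rot: [0.163, 0.987, -0.006, -0.001]
contact_force: [0.5, 1.4, -0.1]
opening: 0.612
```

```bash
python3 - <<'E'
from h import *
im=cams.snapshot('wrist');cv2.imwrite("pics/w13.png",im)
s=sensors.get_state();print(s['tool_pos'],s['q'],np.degrees(yaw()),s['clock'])
find('wrist','stopper_small_c',(.429,.173))
find('wrist','jar_c',(.592,-.288),z0=.004)
E
```

```text
[0.42987131 0.17255348 0.16929805] [-0.09426233  0.66685735 -0.62687557  2.0908005   0.6985595   0.61183485
  0.02561607] 71.22830518158963 27.2
wrist stopper_small_c conf 0.61 at [256. 175.] fit mm [428.  173.6] yaw [] iou 0.854
```

View pics/w13.png

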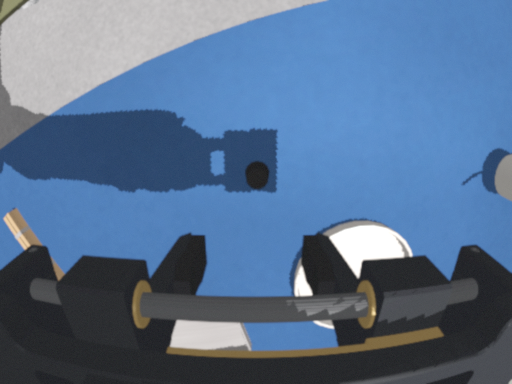

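drive_tool(series=[[[-2,1,-20,0,54],[0,0,-35,0,54],[0,0,-35,0,54],[0,0,-30,0,54],[0,0,-22,0,54],[0,0,-13,0,54],[0,0,-6,0,54],[0,0,-2,0,54],[0,0,0,0,54]]])

```text
clock: 28.2
tool_pos: [0.4274, 0.1734, 0.0062]
eef_rot: [0.163, 0.987, -0.006, -0.001]
contact_force: [-0.1, -0.7, -0.0]
opening: 0.611
```

drive_tool(series=[[[0,0,-2,0,18],[0,0,0,0,18],[0,0,0,0,18],[0,0,0,0,18],[0,0,0,0,18],[0,0,0,0,18]]], force=20)

```text
clock: 28.8
tool_pos: [0.4271, 0.1731, 0.0049]
eef_rot: [0.163, 0.987, -0.006, -0.001]
contact_force: [-0.2, -0.5, 1.4]
opening: 0.276
```

drive_tool(series=[[[0,0,10,0,18],[0,0,25,0,18],[0,0,40,0,18],[0,0,40,0,18],[0,0,20,0,18],[0,0,0,0,18]]])

```text
clock: 29.4
tool_pos: [0.4282, 0.1735, 0.142]
eef_rot: [0.163, 0.987, -0.004, 0.001]
contact_force: [0.2, -0.2, -0.7]
opening: 0.28
```

```bash
python3 - <<'E'
from h import *
im=cams.snapshot('wrist');cv2.imwrite("pics/w14.png",im)
s=sensors.get_state();print(s['tool_pos'],s['opening'],s['clock'])
E
```

```text
[0.42758407 0.17296031 0.14048904] 0.27436345444227933 29.45
```

View pics/w14.png

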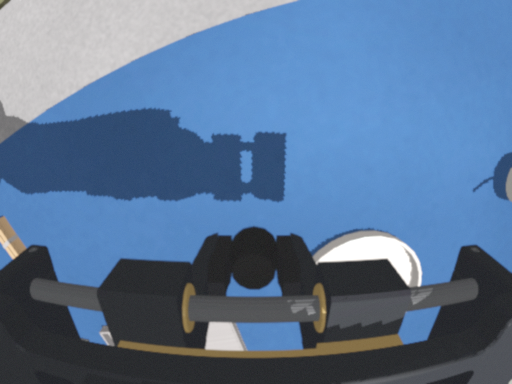

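Held at (253,257). Carrying to (567,260).

drive_tool(series=[[[10,6,0,0,18],[22,14,0,0,18],[30,19,0,0,18],[30,19,0,0,18],[27,17,0,0,18],[14,8,0,0,18],[6,4,0,0,18],[0,0,0,0,18],[0,0,0,0,18]]])

```text
clock: 30.35
tool_pos: [0.5646, 0.2593, 0.1387]
eef_rot: [0.162, 0.987, -0.007, -0.002]
contact_force: [0.4, -0.3, -0.9]
opening: 0.275
```

drive_tool(series=[[[0,0,-20,0,18],[0,0,-35,0,18],[0,0,-30,0,18],[0,0,-20,0,18],[0,0,-10,0,18],[0,0,-6,0,18],[0,0,-4,0,18],[0,0,-2,0,18],[0,0,0,0,18]]])

```text
clock: 31.25
tool_pos: [0.5662, 0.2602, 0.0133]
eef_rot: [0.163, 0.987, -0.006, -0.0]
contact_force: [-0.1, 0.3, 0.1]
opening: 0.276
```

drive_tool(series=[[[0,0,-2,0,18],[0,0,-1,0,18],[0,0,-1,0,18],[0,0,-1,0,18],[0,0,0,0,18]]])

```text
clock: 31.75
tool_pos: [0.5661, 0.2601, 0.0089]
eef_rot: [0.163, 0.987, -0.006, -0.0]
contact_force: [-2.3, -1.4, 8.4]
opening: 0.275
```

drive_tool(series=[[[0,0,0,0,45],[0,0,0,0,45],[0,0,0,0,45],[0,0,20,0,45],[0,0,45,0,45],[0,0,45,0,45],[0,0,20,0,45],[0,0,0,0,45]]])

```text
clock: 32.55
tool_pos: [0.5676, 0.2616, 0.141]
eef_rot: [0.163, 0.987, -0.004, 0.002]
contact_force: [-0.0, 0.3, 0.3]
opening: 0.512
```

```bash
python3 - <<'E'
from h import *
im=cams.snapshot('wrist');cv2.imwrite("pics/w15.png",im)
s=sensors.get_state();print(s['tool_pos'],s['opening'],np.degrees(yaw()),s['clock'])
find('wrist','stopper_big_c',(.63,.24),z0=.004)
find('wrist','stopper_small_c',(.567,.26),z0=.004)
E
```

```text
[0.56663009 0.2604121  0.13882352] 0.5082393466593732 71.2326707159922 32.6
wrist stopper_big_c conf 0.66 at [253. 246.] fit mm [626.3 238.4] yaw [] iou 0.952
wrist stopper_small_c conf 0.74 at [252. 185.] fit mm [562.9 257.6] yaw [] iou 0.848
```

View pics/w15.png

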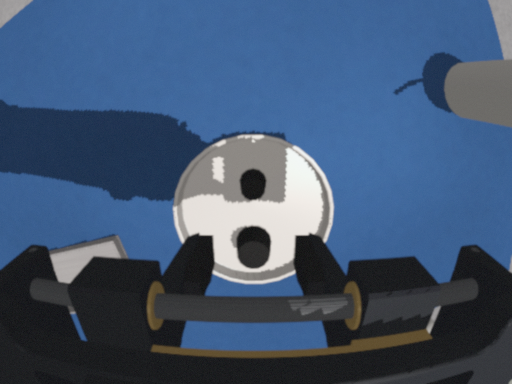

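Both stoppers are upright in the dish: small (252,185), big (253,247). Now the clamp, turning the jaws +33° to lie across it.

drive_tool(series=[[[-6,-16,10,0,45],[-10,-31,15,0,45],[-12,-38,0,0,45],[-12,-38,0,0.1,45],[-12,-38,0,0.1,45],[-12,-38,0,0.1,45],[-12,-38,0,0.1,45],[-12,-38,0,0.1,45],[-12,-38,0,0.07,45],[-12,-38,0,0,45]]])

```text
clock: 33.7
tool_pos: [0.4522, -0.0924, 0.1612]
eef_rot: [-0.122, 0.993, -0.005, -0.001]
contact_force: [0.5, -0.2, -0.4]
opening: 0.508
```

drive_tool(series=[[[-12,-36,0,0,45],[-12,-30,0,0,45],[-8,-14,0,0,45],[0,0,0,0,45],[0,0,0,0,45]]])

```text
clock: 34.2
tool_pos: [0.4218, -0.1701, 0.162]
eef_rot: [-0.121, 0.993, -0.005, 0.001]
contact_force: [-0.5, 0.4, 0.4]
opening: 0.511
```

```bash
python3 - <<'E'
from h import *
im=cams.snapshot('wrist');cv2.imwrite("pics/w16.png",im)
s=sensors.get_state();print(s['tool_pos'],s['q'],np.degrees(yaw()),s['clock'])
find('wrist','clamp_c',(.423,-.171,.24))
E
```

```text
[ 0.42236549 -0.169575    0.16225759] [ 0.79111706  0.72993837 -0.8461266   2.12649992  0.91083816  0.69772237
  1.1300462 ] 104.0028800059611 34.25
wrist clamp_c conf 0.94 at [256. 175.] fit mm [ 424.2 -170.5] yaw [13.9] iou 0.952
```

View pics/w16.png

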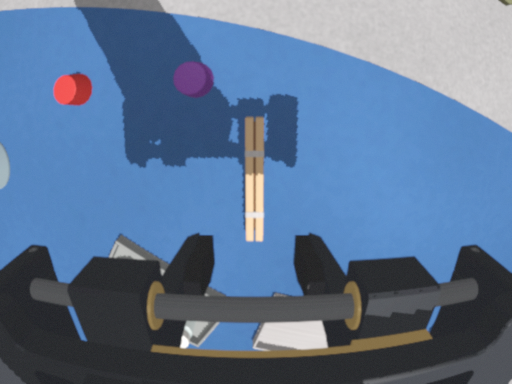

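Clamp aligned and centred at (255,178), fit (424,-170.5), 13.9°. Descending.

drive_tool(series=[[[2,-1,-20,0,45],[0,0,-35,0,45],[0,0,-35,0,45],[0,0,-28,0,45],[0,0,-20,0,45],[0,0,-11,0,45],[0,0,-5,0,45],[0,0,-2,0,45],[0,0,0,0,45]]])

```text
clock: 35.2
tool_pos: [0.4244, -0.1714, 0.0069]
eef_rot: [-0.122, 0.993, -0.006, 0.001]
contact_force: [-0.1, -0.1, -0.6]
opening: 0.51
```

drive_tool(series=[[[0,0,-2,0,45],[0,0,-1,0,10],[0,0,0,0,10],[0,0,0,0,10],[0,0,0,0,10],[0,0,0,0,10],[0,0,0,0,10]]], force=25)

```text
clock: 35.9
tool_pos: [0.424, -0.172, 0.0039]
eef_rot: [-0.121, 0.993, -0.006, 0.001]
contact_force: [-0.1, -1.1, 3.7]
opening: 0.201
```

drive_tool(series=[[[0,0,10,0,10],[0,0,25,0,10],[0,0,40,0,10],[0,0,40,0,10],[0,0,15,0,10],[0,0,0,0,10]]])

```text
clock: 36.5
tool_pos: [0.4251, -0.1723, 0.1355]
eef_rot: [-0.121, 0.993, -0.007, 0.003]
contact_force: [-0.4, 0.1, -0.7]
opening: 0.203
```

```bash
python3 - <<'E'
from h import *
im=cams.snapshot('wrist');cv2.imwrite("pics/w17.png",im)
s=sensors.get_state();print(s['tool_pos'],s['q'],s['opening'],s['clock'])
E
```

```text
[ 0.42420448 -0.17233423  0.13414033] [ 0.72456403  0.75598578 -0.7303997   2.14626553  0.96516854  0.60555944
  1.0926687 ] 0.20261315219513493 36.55
```

View pics/w17.png

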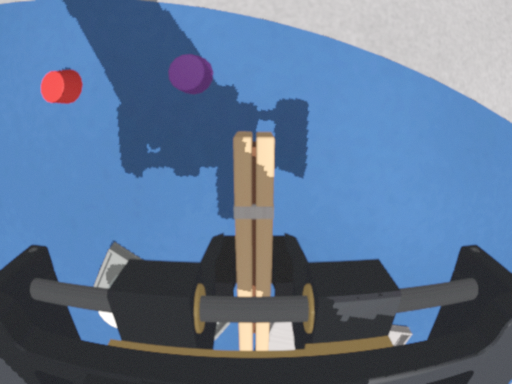

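Clamp held level at (254,240), opening 17.8 mm. Carrying to the long tray (618,-11) while turning +72° to match its length.

drive_tool(series=[[[10,8,0,0.07,10],[18,15,0,0.13,10],[21,18,0,0.13,10],[21,18,0,0.13,10],[21,18,0,0.13,10],[21,18,0,0.13,10],[21,18,0,0.13,10],[21,18,0,0.13,10],[20,16,0,0.13,10],[14,10,0,0.1,10]]])

```text
clock: 37.55
tool_pos: [0.6122, -0.0133, 0.1312]
eef_rot: [-0.666, 0.746, -0.003, 0.004]
contact_force: [-0.5, -0.1, -0.6]
opening: 0.203
```

drive_tool(series=[[[6,4,0,0.04,10],[0,0,0,0,10],[0,0,0,0,10]]])

```text
clock: 37.85
tool_pos: [0.6169, -0.0113, 0.1319]
eef_rot: [-0.679, 0.734, -0.004, 0.003]
contact_force: [-0.4, -0.5, -0.7]
opening: 0.196
```

```bash
python3 - <<'E'
from h import *
im=cams.snapshot('wrist');cv2.imwrite("pics/w18.png",im)
s=sensors.get_state();print(s['tool_pos'],s['q'],s['opening'],np.degrees(yaw()),s['clock'])
find('wrist','long_tray',(.618,-.011,-.07))
im=cams.snapshot('top');cv2.imwrite("pics/t2.png",im)
E
```

```text
[ 0.61690609 -0.01156134  0.13229531] [ 0.45691038  1.01071639 -1.02696481  1.66894892  0.99052961  1.05572969
  2.16413248] 0.19842001527690445 175.4876222308859 37.9
wrist long_tray conf 0.82 at [254. 138.] fit mm [613.9 -64.5] yaw [-3.8] iou 0.687
```

View pics/w18.png

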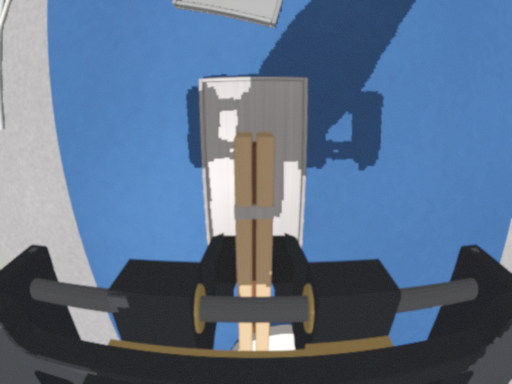

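Clamp lies over the tray and parallel to it. Lowering.

drive_tool(series=[[[1,0,-20,0,10],[0,0,-35,0,10],[0,0,-30,0,10],[0,0,-18,0,10],[0,0,-9,0,10],[0,0,-5,0,10],[0,0,-3,0,10],[0,0,0,0,10]]])

```text
clock: 38.8
tool_pos: [0.6194, -0.0108, 0.0143]
eef_rot: [-0.679, 0.734, -0.005, 0.005]
contact_force: [0.0, -0.4, 0.4]
opening: 0.207
```

drive_tool(series=[[[0,0,-1,0,10],[0,0,-1,0,10],[0,0,-1,0,10],[0,0,0,0,10]]])

```text
clock: 39.2
tool_pos: [0.6189, -0.011, 0.0108]
eef_rot: [-0.679, 0.734, -0.004, 0.004]
contact_force: [-0.2, -0.4, -1.1]
opening: 0.204
```

drive_tool(series=[[[0,0,-1,0,10],[0,0,-1,0,10],[0,0,-1,0,10],[0,0,-1,0,10],[0,0,0,0,10]]])

```text
clock: 39.7
tool_pos: [0.6189, -0.0109, 0.0069]
eef_rot: [-0.679, 0.734, -0.004, 0.004]
contact_force: [-1.6, -0.7, 2.6]
opening: 0.201
```

drive_tool(series=[[[0,0,0,0,34],[0,0,0,0,34],[0,0,0,0,34],[0,0,20,0,34],[0,0,45,0,34],[0,0,45,0,34],[0,0,45,0,34],[0,0,20,0,34],[0,0,0,0,34]]])

```text
clock: 40.6
tool_pos: [0.6205, -0.0102, 0.1847]
eef_rot: [-0.679, 0.734, -0.006, 0.007]
contact_force: [0.9, -1.3, 0.2]
opening: 0.388
```

```bash
python3 - <<'E'
from h import *
im=cams.snapshot('wrist');cv2.imwrite("pics/w19.png",im)
s=sensors.get_state();print(s['tool_pos'],s['clock'])
find('wrist','clamp_c',(.618,-.011,1.5),z0=.003)
find('wrist','long_tray',(.618,-.011,-.07))
im=cams.snapshot('scene');cv2.imwrite("pics/s3.png",im)
find('scene','wash_bottle',(.548,.523));find('scene','flask',(.498,-.54))
cv2.imwrite("pics/s3c.png",cv2.resize(im[110:310,60:420],None,fx=2.2,fy=2.2,interpolation=cv2.INTER_CUBIC))
E
```

```text
[ 0.61927302 -0.01110228  0.18219194] 40.65
wrist clamp_c conf 0.77 at [259. 168.] fit mm [616.9 -10.3] yaw [85.1] iou 0.899
wrist long_tray conf 0.58 at [247. 160.] fit mm [614.5 -14.1] yaw [-3.8] iou 0.805
scene wash_bottle conf 0.80 at [380. 144.] fit mm [538.1 521.3] yaw [] iou 0.921
scene flask conf 0.67 at [ 99. 280.] fit mm [ 487.9 -542.7] yaw [] iou 0.929
```

View pics/w19.png

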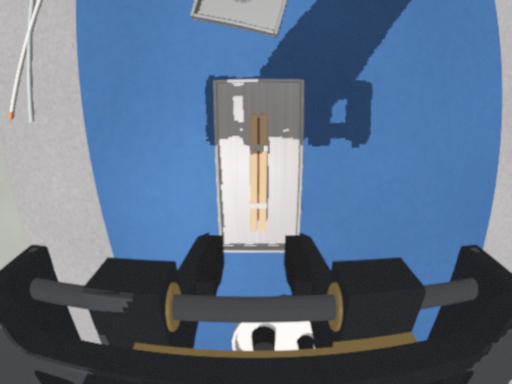

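View pics/s3c.png

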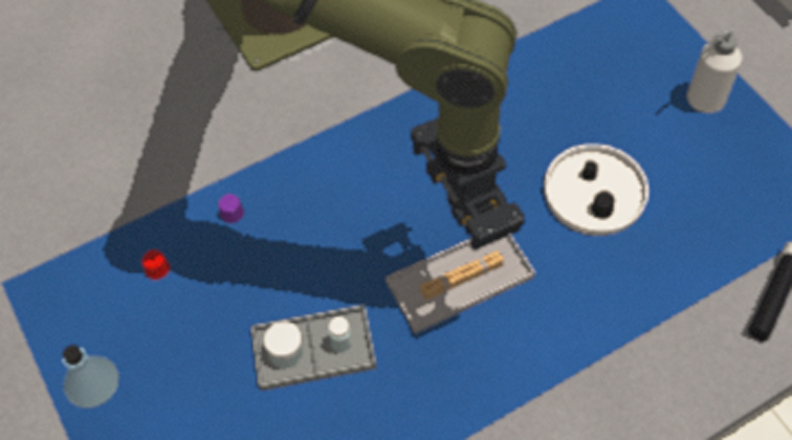

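Everything is in place. In the scene crop: jar (283,345) and vial (338,332) in the bays, stoppers at (590,170) and (602,205) in the dish, clamp in the long tray. The wash bottle and flask look unmoved. Handing in.

```bash
python3 - <<'E'
from h import *
print(r.finish_job(), sensors.get_state()['clock'])
E
```

```text
the job is handed in; nothing more can be done
the job is handed in; nothing more can be done
```

The bench is cleared, in the order asked, and I handed the job in at about 41 s on the robot's clock.

- **Two-bay tray:** the vial and the jar each stand upright in their own bay.
- **Round dish:** both stoppers stand upright on the floor, about 66 mm apart. The big one is the black one; I left the red and purple look-alikes alone.
- **Long steel tray:** the clamp lies flat and lengthways, within about 1–2° of the tray's direction.

**Last checks:** the final wrist and scene pictures show every item in place. The gripper was empty and clear at about 180 mm up. I never moved near the wash bottle or flask. Their final fits are within about 12 mm of the first detections; I put that down to the fitting, as their pixel positions look unmoved.

**What went wrong on the way:**
- The first vial approach was about 8 mm off, so I shifted before gripping.
- The first jar descent stopped about 24 mm high because a wrist joint was at its limit. The fingers closed lightly on the cap's rim, so I reopened and finished the descent in small steps.
- The carry to the dish overshot by about 29 mm and was corrected before lowering.

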